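# Set the slide tray on the light pad and flip its lid open

### The job

Get the slide tray ready for loading: with its lid still shut, carry it to the light pad, set it down squarely in the middle of the white panel with its hinge towards the two black rails, and let go; do not tip it or drop it. Then swing the lid (the orange knob is its handle) up and over past its balance point, so that it rests back open by itself, with the tray still squarely in the middle. Leave the mouse, timer, tube rack, dish and pen where they are.

Things in the scene. Friction and masses are not known exactly. Their poses are not given: they have to be found in the camera images.
- tray: Loose slide tray: grey box 56 (own x) x 160 (own y) x 30 mm high, blue lid with a black inlay on top (38 mm in all); 0.45-1 kg. Origin: centre of underside; x to the hinge side, z up. The lid's orange knob is on the front (-x), near the +y end. Hold it across its 56 mm depth at mid-length: knob and hinge barrels lie 40-70 mm from the middle. Held so, the lid cannot be opened.
- tray_lid (a joint): Lid angle: 0 shut, grows as it swings up and back, 1.95 rad wide open at its stop. The hinge is nearly free: below about 1.45 rad the lid falls shut, above it falls back to the stop and stays. The lid is 50 x 154 x 8 mm, 0.1 kg, and 3 mm narrower than the box all round.
- lid_knob (a point): Centre of the orange knob, a barrel 20 mm across and 22 mm long (along tray y) in front of the lid, 80 mm from the hinge axis, 30 mm from the lid edge. It turns freely about its own length on a steel eye: pinched by its two ends, it lets the lid swing. Lid shut: at tray (-55, 55, 34) mm, over free space, 27 mm from the front wall. Axes are the lid's: x to the hinge, y along it.
- lid_hinge (a point): Mid-point of the lid's hinge axis, at tray (25, 0, 30) mm; the axis runs along tray y. Own axes as the tray's.
- light_pad: Fixed light pad: aluminium plate 140 (own x) x 230 (own y) x 8 mm with a flush white panel 110 x 200 mm in the middle. Origin: centre of underside; top 8 mm above the desk. Two black rails (6 x 40 mm, 12 mm above the plate) on its +x edge, at x = 63, y = +-85 mm; between them the edge is open.
- mouse: Loose bystander to leave alone: black computer mouse, 112 x 62 x 40 mm. Origin: centre of its underside.
- timer: Loose bystander to leave alone: white bench timer with a display, 41 x 68 x 50 mm. Origin: centre of its underside.
- tube_rack: Loose bystander to leave alone: orange tube rack, 52 x 90 x 28 mm. Origin: centre of its underside.
- dish: Loose bystander to leave alone: clear round dish, 62 mm across, 14 mm high. Origin: centre of its underside.
- pen: Loose bystander to leave alone: blue and white pen, 138 mm long, 10 mm thick, lying flat. Origin: centre of its underside.

How it is judged:
By the outcome, as a careful person would: the job done as asked, in the order asked, and still so for the second after the job is handed in, with the robot touching nothing.
It also fails if it takes over 58 s, if anything falls off the work surface, if the arm or the gripper's body presses on something with over 40 N, if the wrist force passes 120 N, or if a joint passes its speed limit or range.

### The arm

A 7-joint arm with a two-finger parallel gripper is mounted at the origin on a cart in front of the work surface, level with it; the furniture and walls round the work are solid. World frame = base frame: x ahead of the robot, y to its left, z up, the work surface at z = 0. Lengths are in m, angles in rad, forces in N, time in s.
With the tool pointing down it reaches from about 0.35 to 0.9 m from the base axis. Payload 8.1 kg.
Tool frame: the origin (TCP) lies midway between the tips of the shut fingers; the grasp point (between the pads) lies 19 mm behind it; z points along the fingers, x is the direction in which the jaws open and shut, and the axes are right-handed (so a half turn about z gives the same grasp; the last joint's range is limited). The gripper opens to 92 mm and grips with 3 to 60 N. Pads are 19 mm wide; open, the fingers measure 130 mm over their backs; the gripper's body (75 mm by 190 mm) begins 47 mm behind the grasp point.
Start: joints at [-1.408, 0.434, 0.025, 1.573, -0.012, 1.134, -0.075], TCP at [0.164, 0.603, 0.227] pointing down, gripper open.
Joint ranges: [-2.62, 2.62], [-0.44, 2.09], [-1.27, 1.32], [0.08, 2.57], [-1.32, 4.46], [0.12, 2], [-2.74, 2.74]. Speed limits (rad/s): [2.22, 2.22, 3.01, 3.01, 3.14, 3.14, 3.14].

### API

Orientations are given as [roll, pitch, yaw] about the fixed x, y, z axes, in that order (R = Rz(yaw) Ry(pitch) Rx(roll)).
In Python, from rig import monitor, eyes, arm gives the robot as it stands. The module is installed in compiled form; this text tells all that it offers.
- The arm moves only by the tool apply_moves, never from a script. Its argument "plan" is a list of rows, each a list of 3 entries, a list of its own where there are three numbers: the closure, from -1 (fully open) to 1 (shut), so that 0 is half open, then the shift along the tool's x, y, z each as a share of 0.25 m, from -1 to 1, then the turn, a rotation vector about the tool's x, y, z each as a share of 120 degrees, from -1 to 1. A call has 1 to 12 rows; each row is the pose to reach, as a shift and turn from the pose measured when the call began, along the tool's axes at that moment; what a row does not reach only later rows make up. A row lasts 1/8 s, in which the tool goes at most 62.5 mm and 10.7 degrees, less where a joint would pass 70% of its speed; a pose out of reach is approached as far as the arm can. A call with a number of a shift or a turn outside -1 to 1 is refused whole. A call with a gripper value outside its range is refused whole. The fingers move at their own pace and stop on an object; "squeeze" is the grip in N (left out, the last holds). Time passes only in rows, so rows that repeat a pose let the fingers close. It gives the time, the measured TCP pose, the force and the opening at its end, in the units of the state.
- monitor.sense(): the state, without advancing time (a new reading comes with each control period).
- eyes.grab_frame(name): name is "scene" or "top" or "wrist"; returns a dict with "pixels" (400x640x3 uint8, blue, green, red), "fx", "fy", "cx", "cy" (pixels), "world_to_cam" (4x4, takes a point from world to camera coordinates); the wrist camera has in their place "T_tool_cam" (4x4, takes a point from camera to tool coordinates, whose origin is the TCP and whose axes are the tool frame's). Camera axes: x right, y up, looking along -z (the intrinsics and any distortion apply to the point x, -y, -z); pixel columns grow to the right and rows downward; lengths in m; the calibration is good to about 2 mm. A picture is of the moment at which its call begins: read the wrist's pose just before it. There is no depth.
- arm.hand_in(): hands the job in, once; it reports no verdict.
Trained networks look in a picture, given as the dict that the camera call returned (one of the last four; its "shot" number tells which), for a name from the list of things; names that differ only in an ending like _2 or _b are one class to them, and where a whole thing is asked for, a point or a joint stands for the part that bears it (a point fixed in the world has none). Each returns a list of dicts, best first, with "score" (0 to 1); they miss things now and then, are a little off and sometimes report something else, mostly with a low value. They report only what shows in the picture. A call takes as long as a camera call.
- eyes.masks_of(picture, thing): "region" (400x640 bool, what is visible of it) and "point" ([column, row] in pixels, amid what is visible of it).
The state is a dict: "time_s": time; "qpos": joint angles; "joint_vel": joint speeds; "joint_torque": joint torques, N m; "tool_pos": TCP position; "tcp_rot": TCP orientation; "wrist_force": force on the tool from outside, world axes, zero at the start; "moment": the same for the moment, N m; "finger_gap": finger opening in m.
Only numpy, scipy, OpenCV 4.12 (cv2) and the standard library are available. Lean on these libraries where they do the work, as an engineer would, in place of code of your own. Each camera call takes 0.05 s, during which the arm holds its last target. There are 200 camera calls.

## Working session

There is one attempt and no reset: what is moved stays moved. The work goes in short steps, Python scripts to look and compute and a tool call to move; the robot and the scene stay as the last step left them, time stands still between calls to the robot, and variables do not carry over. Pictures are saved under pics/ and viewed, about 8 in all and at most 12, crops included, and the job is handed in when it is done.

Besides the shell and the picture viewer there is one more tool, called after "Call:" by a JSON object that holds its "method" and its "body". apply_moves: Moves the arm, as the interface text tells. Its arguments: {"type":"object","properties":{"plan":{"type":"array","items":{"type":"array"}},"squeeze":{"type":"number"}},"required":["plan"]}

```bash
mkdir -p pics; python3 - <<'E'
from rig import monitor, eyes
import cv2, numpy as np
s=monitor.sense(); print(s)
for n in ["scene","top"]:
    f=eyes.grab_frame(n); cv2.imwrite(f"pics/{n}0.png",f["pixels"])
    print(n,f["fx"],f["fy"],f["cx"],f["cy"],np.round(f["world_to_cam"],4).tolist(),[k for k in f if k!="pixels"])
E
```

```text
{'time_s': 0.0, 'qpos': array([-1.40757542,  0.43520564,  0.02495048,  1.57410456, -0.01160983,
        1.13400712, -0.07508558]), 'joint_vel': array([-0.0019272 ,  0.00085394,  0.00252734,  0.00242973,  0.00102326,
        0.00057583,  0.00094883]), 'joint_torque': array([-7.01130266e-04, -6.67856956e+01,  9.84813608e-01, -3.14447629e+01,
       -6.05272944e-02,  4.31114878e-02,  1.58555895e-04]), 'tool_pos': array([0.16409184, 0.60253502, 0.2259526 ]), 'tcp_rot': array([3.14146804e+00, 1.57482521e-03, 1.30493610e+00]), 'wrist_force': array([-0.21668996,  0.24427622, -0.06827793]), 'moment': array([0.05058537, 0.02842117, 0.06983133]), 'finger_gap': 0.0917469047440043}
scene 445.84268837259924 445.84268837259924 319.4917613266509 197.8598805327918 [[0.7748, -0.632, 0.0155, -0.4154], [0.4315, 0.5466, 0.7176, -0.2717], [-0.462, -0.5494, 0.6962, -0.8638], [0.0, 0.0, 0.0, 1.0]] ['fx', 'fy', 'cx', 'cy', 'world_to_cam', 'shot']
top 454.9976090608486 454.9976090608486 315.7427502091125 196.2371575891159 [[-0.0221, -0.9995, 0.0214, -0.0305], [0.993, -0.0195, 0.1164, -0.5465], [-0.1159, 0.0239, 0.993, -1.0301], [0.0, 0.0, 0.0, 1.0]] ['fx', 'fy', 'cx', 'cy', 'world_to_cam', 'shot']
```

View pics/top0.png

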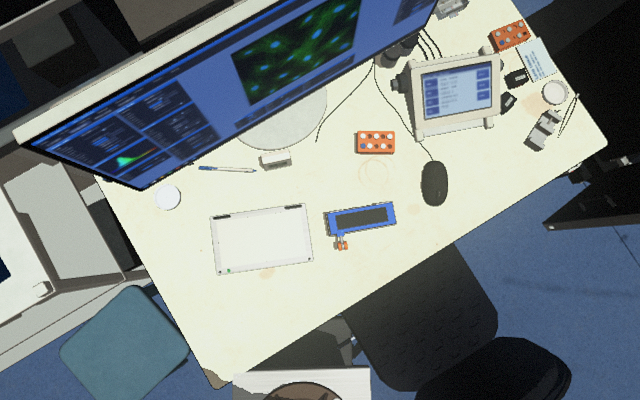

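View pics/scene0.png

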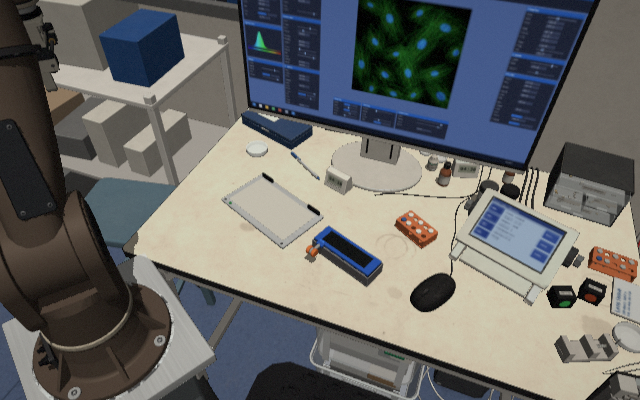

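The top view shows the tray at about (361,218) with its knob at (343,243). The pad is at about (262,238), with its rails at (222,215) and (293,207) on the far side. Both hinge sides therefore face away from the robot. Next I'll fit poses by silhouette.

```bash
cat > h.py <<'E'
from rig import monitor, eyes
import cv2, numpy as np
from scipy.optimize import minimize
from scipy.spatial.transform import Rotation as R
def box(x0,x1,y0,y1,z0,z1): return np.array([[x,y,z] for x in(x0,x1) for y in(y0,y1) for z in(z0,z1)])
TRAY=[box(-.028,.028,-.08,.08,0,.03),box(-.025,.025,-.077,.077,.03,.038),box(-.065,-.045,.044,.066,.024,.044)]
PAD=[box(-.07,.07,-.115,.115,0,.008)]+[box(.06,.066,s*.085-.02,s*.085+.02,.008,.02) for s in(-1,1)]
def w2c(f):
    if "world_to_cam" in f: return f["world_to_cam"]
    s=f["s"]; T=np.eye(4); T[:3,:3]=R.from_euler("xyz",s["tcp_rot"]).as_matrix(); T[:3,3]=s["tool_pos"]
    return np.linalg.inv(T@f["T_tool_cam"])
def proj(f,P):
    c=np.asarray(P)@w2c(f)[:3,:3].T+w2c(f)[:3,3]; d=-c[:,2]
    return np.c_[f["cx"]+f["fx"]*c[:,0]/d, f["cy"]-f["fy"]*c[:,1]/d]
def ray(f,px,z):  # pixel -> world at height z
    W=np.linalg.inv(w2c(f)); d=W[:3,:3]@[(px[0]-f["cx"])/f["fx"],-(px[1]-f["cy"])/f["fy"],-1]; o=W[:3,3]
    return o+d*(z-o[2])/d[2]
def grab(n):
    s=monitor.sense(); f=eyes.grab_frame(n); f["s"]=s; return f
def place(p,P,z=0):
    c,s=np.cos(p[2]),np.sin(p[2]); return np.asarray(P)@np.array([[c,s,0],[-s,c,0],[0,0,1]])+[p[0],p[1],z]
def render(f,parts,p,z):
    m=np.zeros((400,640),np.uint8); 
    for b in parts:
        q=proj(f,place(p,b,z)); cv2.fillConvexPoly(m,np.round(cv2.convexHull(q.astype(np.float32))*16).astype(np.int32),255,cv2.LINE_AA,4)
    return m/255.
def fit(fm,parts,p0,z=0,steps=(.01,.01,.05)):
    def cost(p):
        return sum(np.abs(render(f,parts,p,z)-m).sum()/m.sum() for f,m in fm)
    S=np.array([p0]+[np.array(p0)+np.eye(3)[i]*steps[i] for i in range(3)])
    r=minimize(cost,p0,method="Nelder-Mead",options=dict(initial_simplex=S,xatol=1e-5,fatol=1e-5,maxiter=300)); return r.x,r.fun
E
python3 - <<'E'
from h import *
fs=[grab("top"),grab("scene")]
for name,parts,px in [("tray",TRAY,(361,219)),("light_pad",PAD,(262,238))]:
    fm=[]
    for f in fs:
        m=eyes.masks_of(f,name); print(name,[(round(k["score"],2),np.round(k["point"]),int(k["region"].sum())) for k in m[:2]])
        if m: fm.append((f,m[0]["region"].astype(float)))
    p0=[*ray(fs[0],px,.02)[:2],.1]
    print(p0,[np.round(fit([q],parts,p0),4) if 0 else fit([q],parts,p0) for q in fm],fit(fm,parts,p0))
for n in ["mouse","timer","tube_rack","dish","pen"]:
    m=eyes.masks_of(fs[0],n)
    if m: print(n,round(m[0]["score"],2),ray(fs[0],m[0]["point"],.015).round(3))
# monitor's lower-left corner region check & wrist
f=grab("wrist"); print({k:np.round(v,4).tolist() for k,v in f.items() if k not in("pixels","s")})
E
```

```text
tray [(0.91, array([354., 216.]), 1818)]
tray [(0.59, array([346., 252.]), 2142)]
[np.float64(0.4911674519129573), np.float64(-0.14752033581155927), 0.1] [(array([ 0.49292969, -0.14530905,  0.15433808]), np.float64(0.09798744580340388)), (array([ 0.49485391, -0.14622249,  0.13762344]), np.float64(0.09277567236044744))] (array([ 0.49323285, -0.14560703,  0.15978767]), np.float64(0.19581842184877576))
light_pad [(0.29, array([227., 169.]), 217)]
light_pad [(0.85, array([274., 207.]), 3786)]
[np.float64(0.4516434845029395), np.float64(0.08523706051423184), 0.1] [(array([ 1.16053237, -0.83698516, -0.10555556]), np.float64(1.0)), (array([0.45455177, 0.0924911 , 0.12037795]), np.float64(0.07704960483929442))] (array([0.45560665, 0.08709366, 0.09580317]), np.float64(28.89222364132675))
mouse 0.96 [ 0.576 -0.323  0.015]
timer 0.61 [0.633 0.058 0.015]
tube_rack 0.93 [ 0.682 -0.192  0.015]
dish 0.95 [0.552 0.296 0.015]
pen 0.54 [0.615 0.171 0.015]
{'fx': 305.2179, 'fy': 305.2179, 'cx': 319.8417, 'cy': 197.2361, 'T_tool_cam': [[1.0, 0.0005, 0.0005, -0.0014], [0.0007, -0.9522, -0.3055, -0.0839], [0.0003, 0.3055, -0.9522, -0.158], [0.0, 0.0, 0.0, 1.0]], 'shot': 5}
```

```bash
cat >> h.py <<'E'
def tri(f,a,g,b):
    A=[]
    for q,px in((f,a),(g,b)):
        W=np.linalg.inv(w2c(q)); A.append((W[:3,3],W[:3,:3]@[(px[0]-q["cx"])/q["fx"],-(px[1]-q["cy"])/q["fy"],-1]))
    (o,d),(p,e)=A; t=np.linalg.lstsq(np.c_[d,-e],p-o,rcond=None)[0]
    return ((o+d*t[0]+p+e*t[1])/2).round(3),np.linalg.norm(o+d*t[0]-p-e*t[1]).round(3)
def delta(pos,yaw,tilt=None):
    "shares from the current pose to a tool-down pose (TCP pos, yaw)"
    s=monitor.sense(); R0=R.from_euler("xyz",s["tcp_rot"]); R1=R.from_euler("xyz",[np.pi,0,yaw])
    d=R0.inv().apply(np.array(pos)-s["tool_pos"])/.25; r=(R0.inv()*R1).as_rotvec()/np.deg2rad(120)
    return d.round(3).tolist(),r.round(3).tolist()
E
python3 - <<'E'
from h import *
t,s=grab("top"),grab("scene")
print(tri(t,(145,188),s,(243,112)),tri(t,(437,2),s,(530,165)))
m=eyes.masks_of(t,"light_pad"); 
# pad corners by eye in top picture
for px in [(210,218),(306,204),(313,264),(219,274)]: print(ray(t,px,.008).round(3))
print(delta([.35,.30,.24],.7)); print(delta([.48,-.145,.20],.15))
E
```

```text
(array([0.549, 0.328, 0.124]), np.float64(0.025)) (array([ 0.936, -0.299,  0.157]), np.float64(0.036))
[0.502 0.209 0.008]
[ 0.53  -0.019  0.008]
[ 0.389 -0.033  0.008]
[0.371 0.187 0.008]
([-0.974, 1.036, -0.053], [-0.0, -0.0, 0.289])
([-2.555, 2.005, 0.107], [-0.0, -0.0, 0.551])
```

Call:
{"method": "apply_moves", "body": {"plan": [[-1,[-0.25,0.25,-0.05],[0,0,0.1]],[-1,[-0.5,0.5,-0.1],[0,0,0.2]],[-1,[-0.75,0.75,-0.1],[0,0,0.28]],[-1,[-0.95,0.98,-0.1],[0,0,0.29]],[-1,[-0.95,0.98,-0.1],[0,0,0.29]],[-1,[-0.95,0.98,-0.1],[0,0,0.29]],[-1,[-0.95,0.98,-0.1],[0,0,0.29]]]}}

```text
time_s: 1.72
tool_pos: [0.3396, 0.3075, 0.2522]
tcp_rot: [3.142, -0.001, 0.693]
wrist_force: [0.0, 0.2, -1.4]
finger_gap: 0.0918
```

```bash
python3 -c "
from h import *
print(monitor.sense()['qpos'].round(2)); print(delta([.42,.08,.22],.15)); print(delta([.49,-.145,.20],.15))"
```

```text
[-1.1   0.13  0.28  1.94 -0.04  1.08 -0.11]
([-0.334, 0.905, 0.129], [-0.0, -0.0, 0.259])
([-0.693, 1.777, 0.208], [-0.0, -0.0, 0.259])
```

Call:
{"method": "apply_moves", "body": {"plan": [[-1,[-0.1,0.25,0.05],[0,0,0.1]],[-1,[-0.2,0.5,0.1],[0,0,0.2]],[-1,[-0.3,0.75,0.1],[0,0,0.26]],[-1,[-0.33,0.9,0.1],[0,0,0.26]],[-1,[-0.33,0.9,0.1],[0,0,0.26]],[-1,[-0.33,0.9,0.1],[0,0,0.26]],[-1,[-0.33,0.9,0.1],[0,0,0.26]]]}}

```text
time_s: 2.6
tool_pos: [0.4195, 0.0834, 0.227]
tcp_rot: [-3.141, -0.0, 0.152]
wrist_force: [0.1, 0.7, 0.0]
finger_gap: 0.0918
```

```bash
python3 - <<'E'
from h import *
f=grab("wrist"); m=eyes.masks_of(f,"light_pad"); print(f["s"]["qpos"].round(2),[(k["score"],k["region"].sum()) for k in m[:2]])
im=f["pixels"].copy()
if m:
    p,c=fit([(f,m[0]["region"].astype(float))],PAD,[.45,.088,.12]); print(p.round(4),c)
    for b in PAD:
        q=proj(f,place(p,b)); cv2.polylines(im,[cv2.convexHull(q.astype(np.float32)).astype(np.int32)],True,(0,0,255),1)
cv2.imwrite("pics/w1.png",im)
print(delta([.49,-.145,.20],.15))
E
```

```text
[-0.8   0.1   0.54  2.05 -0.06  1.   -0.09] [(0.65, np.int64(19994))]
[0.4502 0.0865 0.1296] 0.03190525785186536
([0.141, 0.944, 0.108], [-0.0, -0.0, 0.001])
```

View pics/w1.png

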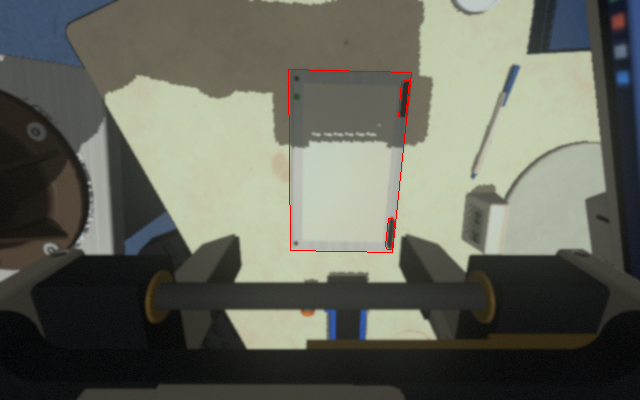

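The red outline sits on the pad edges and both rails, so the pad is at (0.450, 0.0865) with yaw 0.13. On to the tray.

Call:
{"method": "apply_moves", "body": {"plan": [[-1,[0.03,0.25,0],[0,0,0]],[-1,[0.07,0.5,0],[0,0,0]],[-1,[0.11,0.75,0],[0,0,0]],[-1,[0.14,0.95,0.05],[0,0,0]],[-1,[0.14,0.95,0.05],[0,0,0]],[-1,[0.14,0.95,0.05],[0,0,0]]]}}

```text
time_s: 3.45
tool_pos: [0.4898, -0.1455, 0.2141]
tcp_rot: [-3.14, 0.0, 0.152]
wrist_force: [-0.1, 0.7, 0.3]
finger_gap: 0.0915
```

```bash
python3 - <<'E'
from h import *
f=grab("wrist"); m=eyes.masks_of(f,"tray"); print(f["s"]["qpos"].round(2),[(k["score"],k["region"].sum()) for k in m[:2]])
im=f["pixels"].copy()
if m:
    p,c=fit([(f,m[0]["region"].astype(float))],TRAY,[.494,-.146,.15]); print(p.round(4),c)
    for b in TRAY:
        q=proj(f,place(p,b)); cv2.polylines(im,[cv2.convexHull(q.astype(np.float32)).astype(np.int32)],True,(0,0,255),1)
    g=place(p,[[0,0,.0]])[0]; print(delta([g[0],g[1],.09],p[2]), delta([g[0],g[1],.003],p[2]))
cv2.imwrite("pics/w2.png",im)
E
```

```text
[-0.36  0.3   0.7   1.9  -0.22  1.02  0.59] [(0.59, np.int64(7114)), (0.42, np.int64(8365))]
[ 0.4922 -0.1486  0.1504] 0.09127045814108607
([0.006, 0.018, 0.498], [-0.001, -0.0, 0.002]) ([0.006, 0.018, 0.846], [-0.001, -0.0, 0.002])
```

View pics/w2.png

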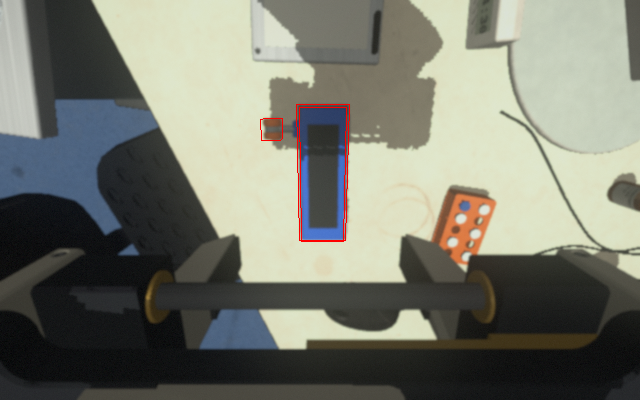

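The outline matches the tray and knob, so the tray is at (0.492, -0.1485) with yaw 0.150. I'll go down and grip.

Call:
{"method": "apply_moves", "body": {"plan": [[-1,[0.008,0.015,0.2],[0,0,0]],[-1,[0.008,0.015,0.4],[0,0,0]],[-1,[0.008,0.015,0.55],[0,0,0]],[-1,[0.008,0.015,0.68],[0,0,0]],[-1,[0.008,0.015,0.78],[0,0,0]],[-1,[0.008,0.015,0.83],[0,0,0]],[-1,[0.008,0.015,0.83],[0,0,0]],[-1,[0.008,0.015,0.83],[0,0,0]]], "squeeze": 30}}

```text
time_s: 4.55
tool_pos: [0.4933, -0.1476, 0.0079]
tcp_rot: [-3.14, -0.002, 0.154]
wrist_force: [-0.2, 0.1, -0.1]
finger_gap: 0.0919
```

Call:
{"method": "apply_moves", "body": {"plan": [[0.1,[0,0,0],[0,0,0]],[0.3,[0,0,0],[0,0,0]],[0.5,[0,0,0],[0,0,0]],[0.8,[0,0,0],[0,0,0]],[1,[0,0,0],[0,0,0]],[1,[0,0,0],[0,0,0]]]}}

```text
time_s: 5.3
tool_pos: [0.4934, -0.1476, 0.0079]
tcp_rot: [-3.14, -0.002, 0.154]
wrist_force: [0.5, 0.8, 2.1]
finger_gap: 0.056
```

Call:
{"method": "apply_moves", "body": {"plan": [[1,[0,0,-0.03],[0,0,0]],[1,[0,0,-0.1],[0,0,0]],[1,[0,0,-0.18],[0,0,0]],[1,[0,0,-0.25],[0,0,0]],[1,[0,0,-0.25],[0,0,0]],[1,[0,0,-0.25],[0,0,0]]]}}

```text
time_s: 6.05
tool_pos: [0.493, -0.1473, 0.0702]
tcp_rot: [-3.14, -0.002, 0.155]
wrist_force: [-0.4, 0.3, -7.4]
finger_gap: 0.0559
```

```bash
python3 - <<'E'
from h import *
f=grab("wrist"); s=f["s"]; m=eyes.masks_of(f,"tray"); print(s["qpos"].round(2),[(k["score"],k["region"].sum()) for k in m[:2]])
# tray in hand: offset tray origin vs TCP in tray axes, height = tool z - .0079
im=f["pixels"].copy(); z=s["tool_pos"][2]-.0079
p0=[.4922,-.1486,.1504]; p,c=fit([(f,m[0]["region"].astype(float))],TRAY,p0,z,(.003,.003,.02)); print(p.round(4),c)
for b in TRAY:
    cv2.polylines(im,[cv2.convexHull(proj(f,place(p,b,z)).astype(np.float32)).astype(np.int32)],True,(0,0,255),1)
cv2.imwrite("pics/w3.png",im)
# offset of tray from TCP in tool frame; target TCP
yaw=s["tcp_rot"][2]; pad=[.4502,.0865,.1296]
for q in (p,):
    dy=q[2]-yaw; c0,s0=np.cos(-yaw),np.sin(-yaw); o=np.array([[c0,-s0],[s0,c0]])@(q[:2]-s["tool_pos"][:2])
    ty=pad[2]-dy; c1,s1=np.cos(ty),np.sin(ty); t=np.array(pad[:2])-np.array([[c1,-s1],[s1,c1]])@o
    print("off",o,dy,"target",t,ty,delta([*t,s["tool_pos"][2]],ty))
E
```

```text
[-0.24  0.5   0.58  2.05 -0.42  0.71  0.77] [(0.62, np.int64(28292))]
[ 0.4921 -0.1482  0.1521] 0.4056694471935529
off [-0.00105692 -0.00068881] -0.002465641784289929 target [0.45115701 0.08732199] 0.13206564178428992 ([-0.02, -0.953, 0.0], [-0.001, -0.0, 0.011])
```

View pics/w3.png

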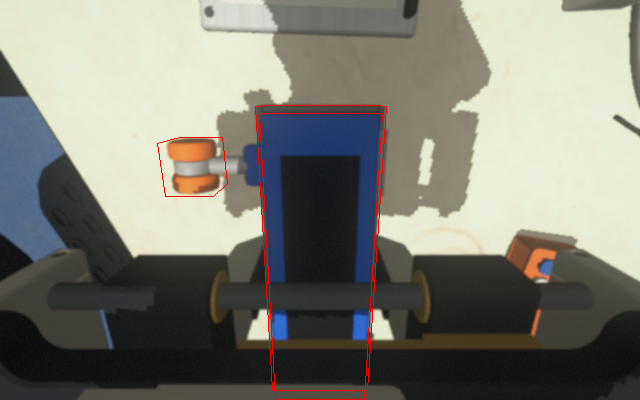

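The tray is held level in the jaws and the outline agrees with it. Carrying it to the pad now.

Call:
{"method": "apply_moves", "body": {"plan": [[1,[0,-0.05,0],[0,0,0]],[1,[0,-0.13,0],[0,0,0]],[1,[0,-0.24,0],[0,0,0]],[1,[-0.01,-0.36,0],[0,0,0.01]],[1,[-0.01,-0.48,0],[0,0,0.01]],[1,[-0.01,-0.6,0],[0,0,0.01]],[1,[-0.02,-0.72,0],[0,0,0.01]],[1,[-0.02,-0.82,0],[0,0,0.01]],[1,[-0.02,-0.9,0],[0,0,0.01]],[1,[-0.02,-0.953,0],[0,0,0.011]],[1,[-0.02,-0.953,0],[0,0,0.011]],[1,[-0.02,-0.953,0],[0,0,0.011]]]}}

```text
time_s: 7.65
tool_pos: [0.4512, 0.0865, 0.0702]
tcp_rot: [-3.14, -0.001, 0.131]
wrist_force: [0.2, -0.6, -7.5]
finger_gap: 0.0555
```

```bash
python3 - <<'E'
from h import *
print(delta([.4512,.0873,.0170],.132)); print(monitor.sense()["wrist_force"],monitor.sense()["finger_gap"])
E
```

```text
([0.0, -0.003, 0.213], [-0.001, -0.0, -0.001])
[ 0.24752166 -0.57543627 -7.45981136] 0.055480889532340864
```

Call:
{"method": "apply_moves", "body": {"plan": [[1,[0,-0.003,0.04],[0,0,0]],[1,[0,-0.003,0.1],[0,0,0]],[1,[0,-0.003,0.15],[0,0,0]],[1,[0,-0.003,0.19],[0,0,0]],[1,[0,-0.003,0.207],[0,0,0]],[1,[0,-0.003,0.212],[0,0,0]],[1,[0,-0.003,0.212],[0,0,0]]]}}

```text
time_s: 8.52
tool_pos: [0.4513, 0.0874, 0.0174]
tcp_rot: [-3.14, -0.001, 0.131]
wrist_force: [-0.2, -0.0, -7.4]
finger_gap: 0.0557
```

Call:
{"method": "apply_moves", "body": {"plan": [[1,[0,0,0.003],[0,0,0]],[1,[0,0,0.005],[0,0,0]],[1,[0,0,0.005],[0,0,0]]]}}

```text
time_s: 8.9
tool_pos: [0.4514, 0.0874, 0.0162]
tcp_rot: [-3.14, -0.001, 0.131]
wrist_force: [-0.2, -0.5, -7.5]
finger_gap: 0.0557
```

Call:
{"method": "apply_moves", "body": {"plan": [[1,[0,0,0.004],[0,0,0]],[1,[0,0,0.004],[0,0,0]]]}}

```text
time_s: 9.15
tool_pos: [0.4514, 0.0874, 0.0159]
tcp_rot: [-3.139, -0.002, 0.13]
wrist_force: [-4.1, -0.8, 8.5]
finger_gap: 0.0555
```

Call:
{"method": "apply_moves", "body": {"plan": [[1,[0,0,-0.002],[0,0,0]],[0,[0,0,-0.002],[0,0,0]],[-1,[0,0,-0.002],[0,0,0]],[-1,[0,0,-0.002],[0,0,0]],[-1,[0,0,-0.002],[0,0,0]],[-1,[0,0,-0.002],[0,0,0]]]}}

```text
time_s: 9.9
tool_pos: [0.4515, 0.0875, 0.0165]
tcp_rot: [-3.139, -0.002, 0.13]
wrist_force: [-0.0, -0.1, 0.1]
finger_gap: 0.0899
```

Call:
{"method": "apply_moves", "body": {"plan": [[-1,[0,0,-0.15],[0,0,0]],[-1,[0,0,-0.35],[0,0,0]],[-1,[0,0,-0.55],[0,0,0]],[-1,[0,0,-0.7],[0,0,0]],[-1,[0,0,-0.75],[0,0,0]],[-1,[0,0,-0.75],[0,0,0]]]}}

```text
time_s: 10.65
tool_pos: [0.4513, 0.0873, 0.204]
tcp_rot: [-3.138, -0.003, 0.131]
wrist_force: [-0.2, 0.2, -0.8]
finger_gap: 0.0919
```

```bash
python3 - <<'E'
from h import *
f=grab("wrist"); s=f["s"]
m=eyes.masks_of(f,"tray"); print(s["qpos"].round(2),s["finger_gap"],[(k["score"],k["region"].sum()) for k in m[:2]])
p,c=fit([(f,m[0]["region"].astype(float))],TRAY,[.4502,.0865,.13],.008,(.004,.004,.03)); print("tray",p.round(4),c)
im=f["pixels"].copy()
for parts,q,z in((TRAY,p,.008),(PAD,[.4502,.0865,.1296],0)):
  for b in parts:
    cv2.polylines(im,[cv2.convexHull(proj(f,place(q,b,z)).astype(np.float32)).astype(np.int32)],True,(0,0,255),1)
cv2.imwrite("pics/w4.png",im)
k=place(p,[[-.055,.055,.034]],.008)[0]; print("knob",k, delta([k[0],k[1],.12],p[2]+np.pi/2),delta([k[0],k[1],.12],p[2]-np.pi/2))
E
```

```text
[-0.96  0.21  0.79  2.04 -0.19  0.96  0.06] 0.09190340205084209 [(0.67, np.int64(7913))]
tray [0.4501 0.0864 0.1264] 0.08824991389200694
knob [0.38860425 0.13400104 0.042     ] ([-0.221, -0.218, 0.332], [-0.001, -0.001, -0.748]) ([-0.221, -0.218, 0.332], [-0.001, 0.001, 0.752])
```

View pics/w4.png

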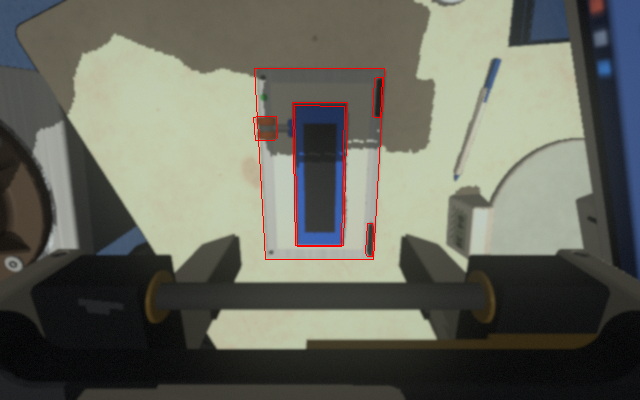

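Placed squarely: the fit gives the tray at (0.4501, 0.0864, yaw 0.126), against the pad at (0.4502, 0.0865, yaw 0.130). Now I'll turn the gripper a quarter turn and move over the knob.

Call:
{"method": "apply_moves", "body": {"plan": [[-1,[-0.05,-0.05,0],[0,0,-0.08]],[-0.5,[-0.1,-0.1,0],[0,0,-0.16]],[0,[-0.15,-0.15,0],[0,0,-0.24]],[0,[-0.22,-0.22,0],[0,0,-0.32]],[0,[-0.22,-0.22,0],[0,0,-0.4]],[0,[-0.22,-0.22,0],[0,0,-0.48]],[0,[-0.22,-0.22,0.05],[0,0,-0.56]],[0,[-0.22,-0.22,0.1],[0,0,-0.64]],[0,[-0.22,-0.22,0.15],[0,0,-0.72]],[0,[-0.22,-0.22,0.2],[0,0,-0.748]],[0,[-0.22,-0.22,0.2],[0,0,-0.748]],[0,[-0.22,-0.22,0.2],[0,0,-0.748]]]}}

```text
time_s: 12.25
tool_pos: [0.3885, 0.1342, 0.1526]
tcp_rot: [-3.141, -0.001, 1.696]
wrist_force: [-0.4, -0.3, 0.9]
finger_gap: 0.0458
```

```bash
python3 - <<'E'
from h import *
f=grab("wrist"); s=f["s"]; cv2.imwrite("pics/w5.png",f["pixels"])
p=[.4512,.0868,.130]; k=place(p,[[-.055,.055,.034]],.008)[0]
m=eyes.masks_of(f,"lid_knob"); print(s["qpos"].round(2),s["finger_gap"],[(round(q["score"],2),q["region"].sum(),q["point"],ray(f,q["point"],.042).round(4)) for q in m[:2]])
print("knob pred",k.round(4),proj(f,[k]),delta([k[0],k[1],.025],p[2]+np.pi/2))
E
```

```text
[-0.91  0.18  0.53  2.19 -0.13  0.8   1.39] 0.045802863828103356 [(0.65, np.int64(5862), [299.5, 240.5], array([0.4363, 0.1193, 0.042 ]))]
knob pred [0.3895 0.1342 0.042 ] [[320.80217767 196.57983234]] ([-0.002, 0.002, 0.512], [0.0, -0.001, -0.002])
```

View pics/w5.png

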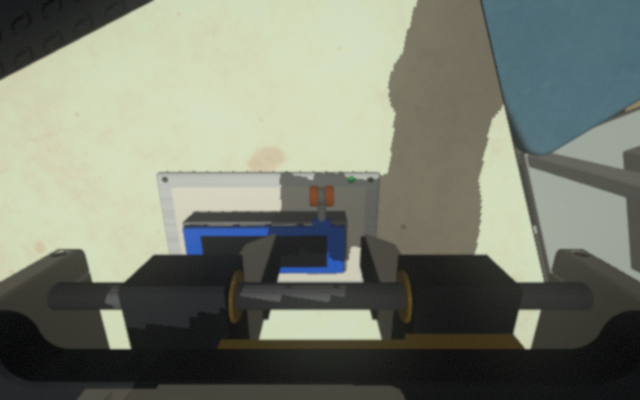

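The knob shows at (321,196) and was predicted at (320.8,196.6), so they agree. I'll descend and pinch lightly.

Call:
{"method": "apply_moves", "body": {"plan": [[0,[0,0.002,0.12],[0,0,0]],[0,[0,0.002,0.24],[0,0,0]],[0,[0,0.002,0.35],[0,0,0]],[0,[0,0.002,0.45],[0,0,0]],[0,[0,0.002,0.505],[0,0,0]],[0,[0,0.002,0.52],[0,0,0]],[0,[0,0.002,0.52],[0,0,0]]], "squeeze": 5}}

```text
time_s: 13.22
tool_pos: [0.3897, 0.1349, 0.0234]
tcp_rot: [3.141, -0.002, 1.696]
wrist_force: [1.3, -0.1, 0.8]
finger_gap: 0.0461
```

Call:
{"method": "apply_moves", "body": {"plan": [[0.2,[0,0,0],[0,0,0]],[0.4,[0,0,0],[0,0,0]],[0.55,[0,0,0],[0,0,0]],[0.7,[0,0,0],[0,0,0]],[0.85,[0,0,0],[0,0,0]],[1,[0,0,0],[0,0,0]],[1,[0,0,0],[0,0,0]]]}}

```text
time_s: 14.1
tool_pos: [0.3897, 0.1352, 0.0235]
tcp_rot: [3.141, -0.003, 1.696]
wrist_force: [-2.2, 2.8, 5.5]
finger_gap: 0.0223
```

```bash
python3 - <<'E'
from h import *
s=monitor.sense(); R0=R.from_euler("xyz",s["tcp_rot"]); print(s["tool_pos"],s["finger_gap"],s["wrist_force"].round(2))
p=[.4512,.0868,.130]; T=lambda P:place(p,[P],.008)[0]
a0=np.arctan2(.004,-.080); print(np.hypot(.08,.004))
t0=T([-.055,.055,.034])
for a in np.arange(.1,1.91,.1):
    b=a0-a; L=np.hypot(.08,.004); q=T([.025+L*np.cos(b),.055,.03+L*np.sin(b)])
    print(round(a,2),(R0.inv().apply(q-t0)/.25).round(3).tolist())
E
```

```text
[0.38974825 0.13522889 0.02351531] 0.022275561213878803 [-2.2   2.76  5.52]
0.08009993757800314
0.1 [0.0, 0.003, -0.032]
0.2 [0.0, 0.01, -0.063]
0.3 [0.0, 0.019, -0.094]
0.4 [0.0, 0.032, -0.123]
0.5 [0.001, 0.047, -0.151]
0.6 [0.001, 0.065, -0.178]
0.7 [0.001, 0.086, -0.202]
0.8 [0.001, 0.109, -0.225]
0.9 [0.001, 0.134, -0.244]
1.0 [0.001, 0.161, -0.262]
1.1 [0.002, 0.189, -0.276]
1.2 [0.002, 0.219, -0.288]
1.3 [0.002, 0.25, -0.296]
1.4 [0.002, 0.282, -0.302]
1.5 [0.002, 0.314, -0.304]
1.6 [0.002, 0.346, -0.303]
1.7 [0.002, 0.377, -0.299]
1.8 [0.003, 0.409, -0.292]
1.9 [0.003, 0.439, -0.281]
```

Pinched at 22.3 mm. Now to swing the lid along its arc.

Call:
{"method": "apply_moves", "body": {"plan": [[1,[0,0.003,-0.032],[0,0,0]],[1,[0,0.01,-0.063],[0,0,0]],[1,[0,0.019,-0.094],[0,0,0]],[1,[0,0.032,-0.123],[0,0,0]],[1,[0.001,0.047,-0.151],[0,0,0]],[1,[0.001,0.065,-0.178],[0,0,0]],[1,[0.001,0.065,-0.178],[0,0,0]]]}}

```text
time_s: 14.98
tool_pos: [0.4062, 0.1374, 0.0684]
tcp_rot: [3.14, -0.003, 1.696]
wrist_force: [-1.8, 1.2, 0.1]
finger_gap: 0.0219
```

```bash
python3 - <<'E'
from h import *
f=grab("wrist"); s=f["s"]; t=grab("scene")
cv2.imwrite("pics/c6.png",np.vstack([f["pixels"][100:350],t["pixels"][100:350]]))
R0=R.from_euler("xyz",s["tcp_rot"]); print(s["tool_pos"],s["finger_gap"],s["wrist_force"].round(2))
p=[.4512,.0868,.130]; T=lambda P:place(p,[P],.008)[0]
a0=np.arctan2(.004,-.080); L=.0801; Q=lambda a:T([.025+L*np.cos(a0-a),.055,.03+L*np.sin(a0-a)])
for a in np.arange(.6,1.91,.1): print(round(a,2),(R0.inv().apply(Q(a)-[0,0,.019]-s["tool_pos"])/.25).round(3).tolist())
E
```

```text
[0.40621758 0.13743727 0.0684471 ] 0.021895125315831026 [-1.81  1.23  0.08]
0.6 [-0.004, -0.003, 0.004]
0.7 [-0.004, 0.018, -0.021]
0.8 [-0.004, 0.041, -0.043]
0.9 [-0.004, 0.066, -0.063]
1.0 [-0.004, 0.093, -0.08]
1.1 [-0.003, 0.121, -0.094]
1.2 [-0.003, 0.151, -0.106]
1.3 [-0.003, 0.182, -0.115]
1.4 [-0.003, 0.214, -0.12]
1.5 [-0.003, 0.246, -0.122]
1.6 [-0.003, 0.278, -0.121]
1.7 [-0.002, 0.309, -0.117]
1.8 [-0.002, 0.341, -0.11]
1.9 [-0.002, 0.371, -0.099]
```

View pics/c6.png

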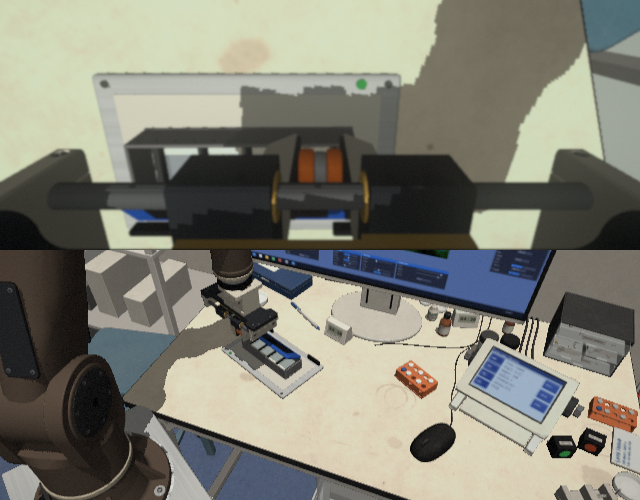

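The lid is rising and the knob sits between the fingers. Continuing past the balance point.

Call:
{"method": "apply_moves", "body": {"plan": [[1,[0,0.019,-0.023],[0,0,0]],[1,[0,0.042,-0.045],[0,0,0]],[1,[0,0.067,-0.065],[0,0,0]],[1,[0,0.094,-0.082],[0,0,0]],[1,[0,0.122,-0.096],[0,0,0]],[1,[0,0.152,-0.108],[0,0,0]],[1,[0,0.183,-0.117],[0,0,0]],[1,[0,0.215,-0.122],[0,0,0]],[1,[0,0.247,-0.124],[0,0,0]],[1,[0,0.279,-0.123],[0,0,0]],[1,[0,0.31,-0.119],[0,0,0]],[1,[0,0.31,-0.119],[0,0,0]]]}}

```text
time_s: 16.58
tool_pos: [0.4843, 0.1476, 0.0981]
tcp_rot: [3.138, -0.003, 1.696]
wrist_force: [1.0, 5.1, 6.4]
finger_gap: 0.0215
```

Call:
{"method": "apply_moves", "body": {"plan": [[1,[0,0.016,0.003],[0,0,0]],[1,[0,0.032,0.007],[0,0,0]],[1,[0,0.045,0.011],[0,0,0]],[1,[0,0.045,0.011],[0,0,0]]]}}

```text
time_s: 17.08
tool_pos: [0.4956, 0.1489, 0.0951]
tcp_rot: [3.139, -0.003, 1.696]
wrist_force: [0.3, 2.7, 1.9]
finger_gap: 0.022
```

Call:
{"method": "apply_moves", "body": {"plan": [[0.6,[0,0,0],[0,0,0]],[0.3,[0,0,0],[0,0,0]],[0,[0,0,0],[0,0,0]],[-0.2,[0,0,0],[0,0,0]],[-0.2,[0,0,0],[0,0,0]],[-0.2,[0,0,0],[0,0,0]]]}}

```text
time_s: 17.82
tool_pos: [0.4955, 0.1489, 0.0951]
tcp_rot: [3.139, -0.003, 1.696]
wrist_force: [0.3, 0.4, 0.2]
finger_gap: 0.0547
```

Call:
{"method": "apply_moves", "body": {"plan": [[-0.2,[0,0,-0.1],[0,0,0]],[-0.2,[0,0,-0.25],[0,0,0]],[-0.2,[0,-0.1,-0.45],[0,0,0]],[-0.2,[0,-0.3,-0.6],[0,0,0]],[-0.2,[0,-0.4,-0.6],[0,0,0]],[-0.2,[0,-0.4,-0.6],[0,0,0]],[-0.2,[0,-0.4,-0.6],[0,0,0]]]}}

```text
time_s: 18.7
tool_pos: [0.3965, 0.1361, 0.2449]
tcp_rot: [3.138, -0.003, 1.696]
wrist_force: [-0.5, 1.0, 0.1]
finger_gap: 0.055
```

```bash
python3 - <<'E'
from h import *
f=grab("wrist"); s=f["s"]; p=[.4512,.0868,.130]
print(s["wrist_force"].round(1))
im=f["pixels"].copy()
B=[box(-.028,.028,-.08,.08,0,.03)]
for parts,q,z,c in((B,p,.008,(0,255,0)),(PAD,[.4512,.0865,.1296],0,(0,0,255))):
  for b in parts[:1]:
    cv2.polylines(im,[cv2.convexHull(proj(f,place(q,b,z)).astype(np.float32)).astype(np.int32)],True,c,1)
t=grab("scene"); c=cv2.resize(t["pixels"][140:260,170:362],(640,400))
cv2.imwrite("pics/c7.png",cv2.resize(np.vstack([im[50:300],c]),None,fx=.9,fy=.9))
for g in (grab("top"),t):
    m=eyes.masks_of(g,"lid_knob"); print([(round(k["score"],2),k["point"]) for k in m[:2]])
    print(proj(g,[place(p,[[.025+.08*np.cos(np.pi-1.95),.055,.03+.08*np.sin(np.pi-1.95)]],.008)[0]]))
E
```

```text
[-0.5  1.   0.1]
[(0.78, [251.1, 221.4]), (0.71, [273.5, 159.7])]
[[228.05866764 215.6853578 ]]
[(0.72, [278.3, 183.3]), (0.6, [275.3, 192.4])]
[[270.16832115 155.20171402]]
```

View pics/c7.png

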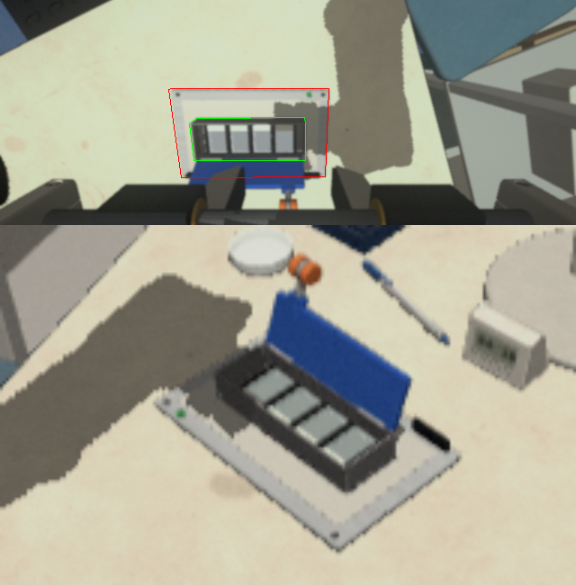

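The lid rests back open and the slides are visible. I'll do one numeric check of tray against pad from this same wrist view, using only the rows the fingers don't cover.

```bash
python3 - <<'E'
import h; from h import *
f=grab("wrist")
a=1.95; Ry=R.from_rotvec([0,a,0]).as_matrix()
lid=(box(-.025,.025,-.077,.077,.03,.038)-[.025,0,.03])@Ry.T+[.025,0,.03]
print("lid z top",lid[:,2].max(),lid[:,0].max())
OPEN=[box(-.028,.028,-.08,.08,0,.03),lid]
o=h.render
h.render=lambda *A:(lambda m:(m.__setitem__(slice(215,None),0),m)[1])(o(*A))
for n,parts,z in(("tray",OPEN,.008),("light_pad",PAD,0)):
    m=eyes.masks_of(f,n); g=m[0]["region"].astype(float); g[215:]=0
    if n=="light_pad":  # tray covers part of the pad
        hull=cv2.convexHull(np.argwhere(g>0)[:,::-1].astype(np.int32)); h2=np.zeros((400,640),np.uint8); cv2.fillConvexPoly(h2,hull,1); g=h2.astype(float); g[215:]=0
    p,c=fit([(f,g)],parts,[.4505,.0868,.13],z,(.004,.004,.03)); print(n,round(m[0]["score"],2),p.round(4),round(c,3))
E
```

```text
lid z top 0.07644798575019346 0.050940719287595304
tray 0.9 [0.4518 0.0858 0.1347] 0.02
light_pad 0.86 [0.4519 0.0871 0.1289] 0.011
```

```bash
python3 -c "
from rig import arm, monitor
print(monitor.sense()['time_s']); print(arm.hand_in())"
```

```text
19.1
the job is handed in; nothing more can be done
None
```

The slide tray is on the light pad with its hinge towards the two rails, and its lid is standing open by itself. I gripped the tray across its middle with the lid shut, carried it level and lowered it gently onto the panel before letting go. I then pinched the orange knob lightly by its ends, swung the lid to about 1.83 rad and released it. I handed in at 19.1 s of the 58 s allowed.

- **Placement:** the last wrist-camera fit, after the lid was open, puts the tray about 1.3 mm and 0.006 rad off the pad's centre.
- **Lid:** the last picture shows it open with the slides visible. The robot was clear and touching nothing.
- **Forces:** the highest wrist force I read was about 9.5 N, well under the 120 N limit. I only read it at the end of each move.
- **Other items:** the arm stayed away from the mouse, timer, rack, dish and pen. I did not measure them again at the end.
- **Failed check:** in the last top and scene views the knob network's points did not match the predicted knob position, because it marked other parts of the tray or lid. I judged the knob by eye in the scene picture instead, and there it matched.

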